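# Nest the empty square pots on the clinic desk without jamming them

## Task

Put away the two empty square pots: first set both loosely, mouth down, each over the standing pot of its own size, and let go of them. Once both sit there loosely, press each one lightly down, pushing on its closed top without gripping it, until about 25 mm is left between its rim and the desk; pressed much further or hard, it jams. Do not shove the standing pots about, and leave the cup, the jar, the bottle and the phone alone.

Things in the scene. Friction and masses are not known exactly. Their poses are not given: they have to be found in the camera images.
- big_base: Big standing pot: white plastic, square section, mouth down on the desk, loose but weighted (0.7 kg). 120 mm tall; 82 mm square at the desk, tapering evenly to 53 mm at the flat closed top; 5 mm tall lip at the mouth, 88 mm square. A black springy rubber strip up the middle of each side. Origin: centre of its mouth, at desk level; z up; x, y square to the sides.
- big_base_top (a point): Centre of the big standing pot's closed top. The four rubber strips, 14 mm wide, reach from 30 mm above the desk to 12 mm below this top, stand 3 mm out and yield when pressed: they hold a pot nested over it.
- big_loose: Big loose pot: outside as the big standing pot (120 mm tall, 82 mm square at the mouth, 53 mm at the flat closed top, lip 88 mm) but without strips, hollow (walls 2 mm, top 3 mm), about 85 g; starts mouth down on the desk. Origin: centre of its mouth plane (rim); z to the closed top; x, y square to the sides.
- big_loose_top (a point): Centre of the big loose pot's closed top. Lowered square over its standing pot (any quarter turn) and let go, its rim rests about 40 mm above the desk on the strips. A push here moves it down against a resistance that grows to roughly 7 N at a rim height of 25 mm; let go it rises 2 to 3 mm and stays. At about 17 mm the walls meet and it jams.
- small_base: Small standing pot: white plastic, square section, mouth down on the desk, loose but weighted (0.7 kg). 95 mm tall; 66 mm square at the desk, tapering evenly to 43 mm at the flat closed top; 5 mm tall lip at the mouth, 72 mm square. A black springy rubber strip up the middle of each side. Origin: centre of its mouth, at desk level; z up; x, y square to the sides.
- small_base_top (a point): Centre of the small standing pot's closed top. The four rubber strips, 14 mm wide, reach from 30 mm above the desk to 12 mm below this top, stand 3 mm out and yield when pressed: they hold a pot nested over it.
- small_loose: Small loose pot: outside as the small standing pot (95 mm tall, 66 mm square at the mouth, 43 mm at the flat closed top, lip 72 mm) but without strips, hollow (walls 2 mm, top 3 mm), about 55 g; starts mouth down on the desk. Origin: centre of its mouth plane (rim); z to the closed top; x, y square to the sides.
- small_loose_top (a point): Centre of the small loose pot's closed top. Lowered square over its standing pot (any quarter turn) and let go, its rim rests about 40 mm above the desk on the strips. A push here moves it down against a resistance that grows to roughly 7 N at a rim height of 25 mm; let go it rises 2 to 3 mm and stays. At about 17 mm the walls meet and it jams.
- cup: A white handleless ceramic cup, 85 mm tall, 68 mm across, standing close beside one side of the big loose pot. Origin: centre of its foot. Bystander.
- jar: A clear plastic jar with a grey cap, 85 mm tall, 60 mm across, standing close beside one side of the small loose pot. Origin: centre of its foot. Bystander.
- gel: A tall clear plastic hand-gel bottle with a white cap, 180 mm tall, 60 mm across, standing between the loose pots and short of the standing pots. Origin: centre of its foot. Bystander.
- phone: A black phone lying flat, 75 mm (x) by 155 mm (y) by 9 mm. Origin: centre of its underside. Bystander.
Things that resemble listed ones, but are neither listed nor needed, are in the scene too. Leave any blue look-alike of the small_loose alone.

How it is judged:
By the outcome, as a careful person would: the job done as asked, in the order asked, and still so for the second after the job is handed in, with the robot touching nothing.
It also fails if it takes over 72 s, if anything falls off the work surface, if the arm or the gripper's body presses on something with over 40 N, if the wrist force passes 120 N, or if a joint passes its speed limit or range.

## Robot

A 6-joint arm with a two-finger parallel gripper is mounted at the origin on the work surface. World frame = base frame: x ahead of the robot, y to its left, z up, the work surface at z = 0. Lengths are in m, angles in rad, forces in N, time in s.
With the tool pointing down it reaches from about 0.225 to 0.875 m from the base axis. Payload 3.4 kg.
Tool frame: the origin (TCP) lies at the very end of the fingers, on their centre line; the grasp point (between the pads) lies 19 mm behind it; z points along the fingers, x is the direction in which the jaws open and shut, and the axes are right-handed (so a half turn about z gives the same grasp; the last joint's range is limited). The gripper opens to 85 mm and grips with 20 to 120 N. Pads are 22 mm wide; open, the fingers measure 114 mm over their backs; the gripper's body (76 mm by 85 mm) begins 54 mm behind the grasp point. The pads swing forward as they close: fully open they stand 13 mm farther back than shut.
Start: joints at [1.016, 0.276, 1.505, -0, 1.361, -0.121], TCP at [0.242, 0.522, 0.231] pointing down, gripper open.
Joint ranges: [-2.89, 2.89], [-0.75, 2.08], [0.22, 2.7], [-1.18, 4.32], [0.11, 2.71], [-2.7, 2.7]. Speed limits (rad/s): [2.57, 2.57, 3.14, 3.14, 3.14, 3.14].

## Interface

Orientations are given as a unit quaternion [x, y, z, w].
In Python, from bench import arm gives the robot as it stands.
- The arm moves only by the tool drive_tool, never from a script. Its argument "deltas" is a list of rows, each an object with "claw": the opening, from 0 (shut) to 1 (fully open); "delta_pos": the shift along the tool's x, y, z as a fraction of full scale, a list of three; "twist": the turn, a rotation vector about the tool's x, y, z as a fraction of full scale, a list of three. A call has 1 to 10 rows; each row shifts and turns the pose as measured when the row begins, along the tool's axes as they then stand; what a row does not reach is not made up. Full scale, the value 1, is 100 cm for a shift and 90 degrees for a turn. A row lasts 1/12 s, in which the tool goes at most 41.7 mm and 7.16 degrees, less where a joint would pass 70% of its speed; a pose out of reach is approached as far as the arm can. A call with a number of a shift or a turn outside -1 to 1 is refused whole. A call with a gripper value outside its range is refused whole. The fingers move at their own pace and stop on an object; "newtons" is the grip in N (left out, the last holds). Time passes only in rows, so rows that do not move let the fingers close. It gives the time, the measured TCP pose, the force and the opening at its end, in the units of the state.
- arm.get_obs(): the state, without advancing time (a new reading comes with each control period).
- arm.read_camera(name): name is "scene" or "top" or "wrist"; returns a dict with "image" (400x640x3 uint8, red, green, blue), "mtx" (3x3 intrinsics, pixels), "T" (4x4, takes a point from camera to world coordinates). Camera axes: x right, y down, z forward; pixel columns grow to the right and rows downward; lengths in m; the calibration is good to about 2 mm. A picture is of the moment at which its call begins. There is no depth.
- arm.hand_in(): hands the job in, once; it reports no verdict.
The state is a dict: "t": time; "q": joint angles; "qd": joint speeds; "joint_torque": joint torques, N m; "tool_pos": TCP position; "ee_rot": TCP orientation; "force": force on the tool from outside, world axes, zero at the start; "torque": the same for the moment, N m; "gripper_width": finger opening in m.
Only numpy, scipy, OpenCV 4.12 (cv2) and the standard library are available. Lean on these libraries where they do the work, as an engineer would, in place of code of your own. Each camera call takes 0.05 s, during which the arm holds its last target. There are 200 camera calls.

## Working session

There is one attempt and no reset: what is moved stays moved. The work goes in short steps, Python scripts to look and compute and a tool call to move; the robot and the scene stay as the last step left them, time stands still between calls to the robot, and variables do not carry over. Pictures are saved under pics/ and viewed, about 8 in all and at most 12, crops included, and the job is handed in when it is done.

Besides the shell and the picture viewer there is one more tool, called after "Emit:" as a command line: name --argument value ..., lists and objects as JSON in quotes. drive_tool: Moves the arm, as the interface text tells. Shift numbers are shares of 100 cm and turn numbers shares of 90 degrees, none past 1 either way. Its arguments: {"type":"object","properties":{"deltas":{"type":"array","items":{"type":"object","properties":{"claw":{"type":"number"},"delta_pos":{"type":"array","items":{"type":"number"}},"twist":{"type":"array","items":{"type":"number"}}}}},"newtons":{"type":"number"}},"required":["deltas"]}

```bash
mkdir -p pics; ls
python3 - <<'E'
from bench import arm
import cv2,numpy as np
o=arm.get_obs();print({k:np.round(v,3) for k,v in o.items()})
for n in("top","scene"):
    r=arm.read_camera(n);cv2.imwrite(f"pics/{n}0.png",r["image"][...,::-1]);np.savez(f"pics/{n}0.npz",**r);print(n,r["mtx"].round(1),r["T"].round(3))
E
```

```text
pics
{'t': np.float64(0.0), 'q': array([ 1.016,  0.277,  1.506,  0.   ,  1.361, -0.121]), 'qd': array([ 0.001, -0.001,  0.001,  0.001,  0.   , -0.002]), 'joint_torque': array([-1.0000e-03, -4.1675e+01, -2.4581e+01, -0.0000e+00,  1.1000e-02,
       -0.0000e+00]), 'tool_pos': array([0.241, 0.521, 0.23 ]), 'ee_rot': array([ 0.843,  0.538, -0.001,  0.   ]), 'force': array([-0.022,  0.05 ,  1.402]), 'torque': array([-0.002, -0.023, -0.003]), 'gripper_width': np.float64(0.086)}
top [[478.4   0.  318.4]
 [  0.  478.4 197.5]
 [  0.    0.    1. ]] [[-0.027 -0.988  0.154  0.381]
 [-1.     0.026 -0.011  0.024]
 [ 0.007 -0.154 -0.988  1.315]
 [ 0.     0.     0.     1.   ]]
scene [[438.2   0.  332.4]
 [  0.  438.2 196.4]
 [  0.    0.    1. ]] [[-0.628  0.578 -0.521  1.148]
 [ 0.778  0.457 -0.431  0.504]
 [-0.011 -0.676 -0.737  0.959]
 [ 0.     0.     0.     1.   ]]
```

View pics/top0.png

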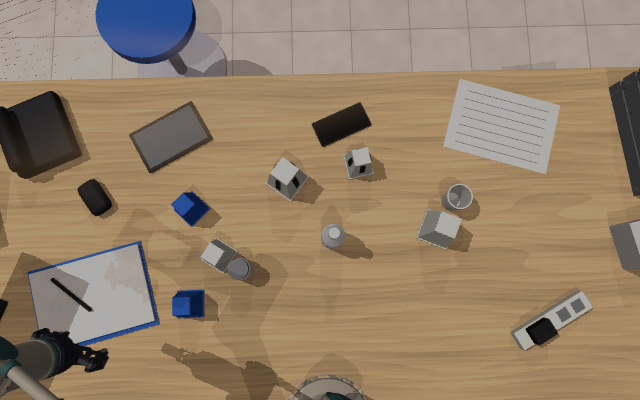

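View pics/scene0.png

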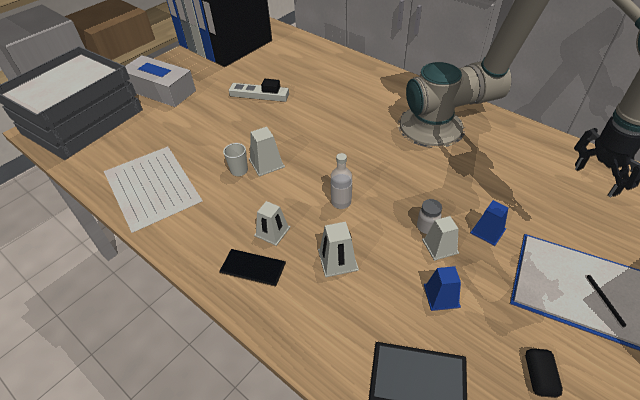

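The top view shows the big standing pot at about (287,178), the small standing pot at (359,162), the gel at (333,236) and the phone at (341,124). The big loose pot is at (440,229) with the cup at (459,196), and the small loose pot is at (217,253) with the jar at (238,268). The blue pots are decoys. I'll crop in to get the corners.

```bash
cat > h.py <<'E'
import numpy as np,cv2
from scipy.spatial.transform import Rotation as R
def ray(r,uv,z):
    d=r["T"][:3,:3]@np.linalg.inv(r["mtx"])@np.array([uv[0],uv[1],1.]);c=r["T"][:3,3]
    return c+d*(z-c[2])/d[2]
def proj(r,p):
    q=r["mtx"]@(r["T"][:3,:3].T@(np.asarray(p)-r["T"][:3,3]));return q[:2]/q[2]
def rel(o,p,yaw=None):
    "shift in tool axes (m) and yaw turn about tool z (deg) to reach TCP p pointing down with tool x at world angle yaw (mod 180)"
    q=R.from_quat(o["ee_rot"]);x=q.as_matrix()
    d=x.T@(np.asarray(p)-o["tool_pos"]);a=np.degrees(np.arctan2(x[1,0],x[0,0]))
    if yaw is None: yaw=a
    t=(yaw-a+90)%180-90
    goal=R.from_euler("z",a+t,degrees=True)*R.from_euler("x",180,degrees=True)
    return d,np.degrees((q.inv()*goal).as_rotvec()),a
E
python3 - <<'E'
import cv2,numpy as np
im=cv2.imread("pics/top0.png")
def c(x,y): return cv2.resize(im[y:y+60,x:x+60],None,fx=5,fy=5,interpolation=cv2.INTER_NEAREST)
m=np.vstack([np.hstack([c(257,150),c(330,133)]),np.hstack([c(412,180),c(195,230)])])
cv2.imwrite("pics/crop.png",m)
E
```

```text
(no output)
```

View pics/crop.png

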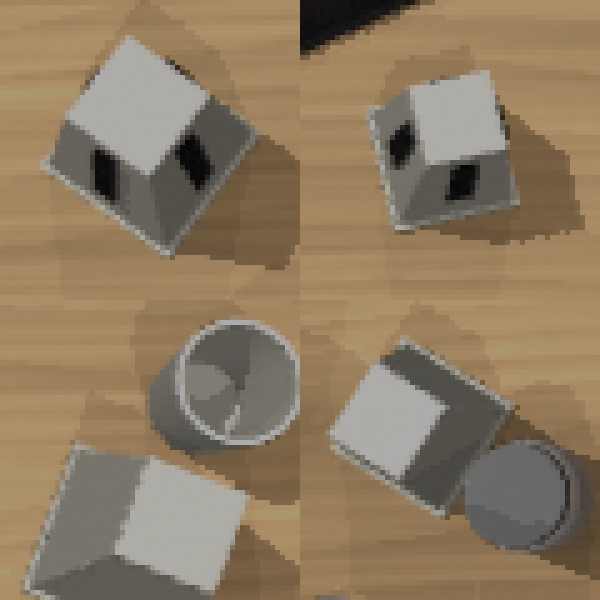

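The crops show the four closed tops as bright flat squares. The big loose top is right of its body, with the cup above it, and the jar is to the lower right of the small loose pot. I'll mask the bright tops and cast them onto the top planes.

Run:
```python
from h import *
from bench import arm
r=dict(np.load("pics/top0.npz"));im=r["image"].astype(int)
S={"big_base":((287,171),.12,53),"small_base":((361,157),.095,43),"big_loose":((448,225),.12,53),"small_loose":((213,254),.095,43)}
for n,(s,z,w) in S.items():
    c=im[s[1],s[0]]
    m=(np.abs(im-c).max(2)<16).astype(np.uint8)
    _,l=cv2.connectedComponents(m,connectivity=4);k=(l==l[s[1],s[0]])
    cs,_=cv2.findContours(k.astype(np.uint8),cv2.RETR_EXTERNAL,cv2.CHAIN_APPROX_NONE)
    ct=max(cs,key=len)[:,0]
    P=np.array([ray(r,p,z)[:2]*1000 for p in ct],np.float32)
    (cx,cy),sz,a=cv2.minAreaRect(P);mom=np.argwhere(k).mean(0)[::-1]
    print(n,c,k.sum(),"rect",round(cx),round(cy),np.round(sz,1),round(a,1),"exp",w,"centroid",(ray(r,mom,z)*1000).round(1))
for n,uv,z in(("cup rim",(459.5,196.5),.085),("jar top",(238,268),.085),("gel top",(334.5,233),.18),("phone",(341,124),.009)): print(n,(ray(r,uv,z)*1000).round())
```

```text
big_base [173 172 167] 406 rect 639 97 [51.6 52. ] 52.5 exp 53 centroid [638.9  96.9 120. ]
small_base [173 172 166] 249 rect 679 -104 [41.6 41.6] 10.9 exp 43 centroid [ 678.6 -103.8   95. ]
big_loose [173 171 165] 427 rect 491 -312 [52.1 52.2] 66.9 exp 53 centroid [ 490.9 -311.7  120. ]
small_loose [173 172 169] 274 rect 435 284 [41.8 41.7] 58.2 exp 43 centroid [435.1 284.   95. ]
cup rim [ 566. -357.   85.]
jar top [397. 220.  85.]
gel top [472. -24. 180.]
phone [794. -60.   9.]
```

```bash
cat >> h.py <<'E'
def plan(o,p,yaw=None,n=None):
    "equal rows (fractions of full scale) taking the tool to p, yaw"
    d,w,a=rel(o,p,yaw)
    n=n or int(np.ceil(max(np.linalg.norm(d)/.040,np.linalg.norm(w)/7,1)))
    S=sum(R.from_rotvec(np.radians(w)*k/n).as_matrix() for k in range(n))
    s=np.linalg.solve(S,d)
    print("t",round(float(o["t"]),2),"tcp",(o["tool_pos"]*1000).round(1),"yaw",round(a,1),"tilt/turn",w.round(2),"F",o["force"].round(1),"w",round(float(o["gripper_width"]),4))
    print("  ",n,"rows: pos",s.round(4),"twist",(w/90/n).round(4))
E
cat > go.py <<'E'
import sys
from h import *
from bench import arm
a=[float(v) for v in sys.argv[1:]]
plan(arm.get_obs(),[v/1000 for v in a[:3]],a[3] if len(a)>3 else None,int(a[4]) if len(a)>4 else None)
E
python3 go.py 435 284 200 148.2 12
```

```text
t 0.1 tcp [241.4 521.3 230.5] yaw 65.1 tilt/turn [-8.000e-02  7.000e-02 -8.306e+01] F [ 0.1 -0.3  0.1] w 0.0853
   12 rows: pos [-0.0251  0.0122  0.0026] twist [-0.0001  0.0001 -0.0769]
```

Emit:
drive_tool --deltas '[{"claw":1,"delta_pos":[-0.025,0.012,0.0026],"twist":[0,0,-0.077]},{"claw":1,"delta_pos":[-0.025,0.012,0.0026],"twist":[0,0,-0.077]},{"claw":1,"delta_pos":[-0.025,0.012,0.0026],"twist":[0,0,-0.077]},{"claw":1,"delta_pos":[-0.025,0.012,0.0026],"twist":[0,0,-0.077]},{"claw":1,"delta_pos":[-0.025,0.012,0.0026],"twist":[0,0,-0.077]},{"claw":1,"delta_pos":[-0.025,0.012,0.0026],"twist":[0,0,-0.077]},{"claw":1,"delta_pos":[-0.025,0.012,0.0026],"twist":[0,0,-0.077]},{"claw":1,"delta_pos":[-0.025,0.012,0.0026],"twist":[0,0,-0.077]},{"claw":1,"delta_pos":[-0.025,0.012,0.0026],"twist":[0,0,-0.077]},{"claw":1,"delta_pos":[-0.025,0.012,0.0026],"twist":[0,0,-0.077]}]' --newtons 20

```text
t: 0.93
tool_pos: [0.3782, 0.2954, 0.1989]
ee_rot: [0.37, 0.929, -0.004, -0.003]
force: [0.9, 1.6, 1.0]
gripper_width: 0.0855
```

```bash
python3 go.py 435 284 180 148.2
```

```text
t 0.93 tcp [378.2 295.4 198.9] yaw 136.5 tilt/turn [ -0.52  -0.26 -11.65] F [0.9 1.6 1. ] w 0.0855
   2 rows: pos [-0.0253  0.0142  0.0093] twist [-0.0029 -0.0014 -0.0647]
```

Emit:
drive_tool --deltas '[{"claw":1,"delta_pos":[-0.017,0.0095,0.007],"twist":[-0.002,-0.001,-0.044]},{"claw":1,"delta_pos":[-0.017,0.0095,0.007],"twist":[-0.002,-0.001,-0.044]},{"claw":1,"delta_pos":[-0.017,0.0095,0.007],"twist":[-0.002,-0.001,-0.044]},{"claw":1,"delta_pos":[0,0,0],"twist":[0,0,0]}]'

```text
t: 1.27
tool_pos: [0.4421, 0.2803, 0.1754]
ee_rot: [0.268, 0.963, -0.001, 0.001]
force: [-0.6, 0.3, -0.2]
gripper_width: 0.0851
```

```bash
python3 - <<'E'
from bench import arm
import cv2,numpy as np
r=arm.read_camera("wrist");cv2.imwrite("pics/w1.png",r["image"][...,::-1]);np.savez("pics/w1.npz",**r)
E
python3 go.py 435 284 50 148.2 4
```

```text
t 1.32 tcp [440.1 280.4 175.7] yaw 148.8 tilt/turn [-0.09  0.04  0.6 ] F [ 0.3 -1.  -0.6] w 0.0854
   4 rows: pos [0.0016 0.0001 0.0314] twist [-0.0003  0.0001  0.0017]
```

View pics/w1.png

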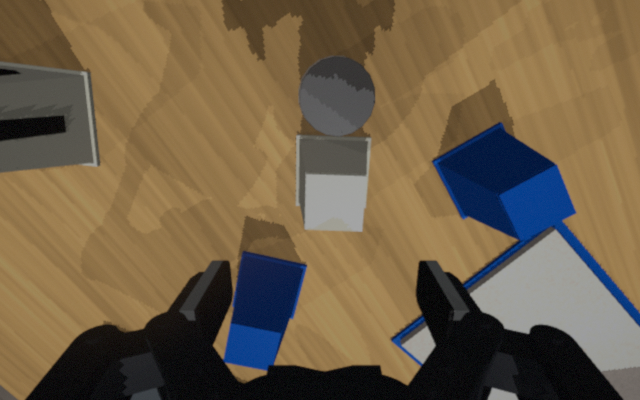

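The wrist view shows the small loose pot's top spanning (305,174) to (365,231), square to the jaws. The jar is beyond it at (337,95), and the blue look-alikes are left at (255,340) and right at (537,210). I'll cross-check the positions.

Run:
```python
from h import *
r=dict(np.load("pics/w1.npz"))
c=[ray(r,p,.095)*1000 for p in((305,174),(365.5,174),(363,231),(305,231))]
print(np.round(c),np.mean(c,0).round(1), np.degrees(np.arctan2(*(c[1]-c[0])[[1,0]])).round(1))
b=[ray(r,p,.095)*1000 for p in((231,319),(283,328),(267,369),(225,362))];print(np.round(b))
print(ray(r,(337,95),.085)*1000)
```

```text
[[441. 251.  95.]
 [404. 273.  95.]
 [427. 311.  95.]
 [464. 288.  95.]] [434.2 280.7  95. ] 148.9
[[559. 324.  95.]
 [527. 354.  95.]
 [564. 384.  95.]
 [591. 358.  95.]]
[394.58460668 217.19500486  85.        ]
```

Emit:
drive_tool --deltas '[{"claw":1,"delta_pos":[0.003,0.001,0.032],"twist":[0,0,0]},{"claw":1,"delta_pos":[0.002,0,0.032],"twist":[0,0,0]},{"claw":1,"delta_pos":[0,0,0.032],"twist":[0,0,0]},{"claw":1,"delta_pos":[0,0,0.028],"twist":[0,0,0]},{"claw":1,"delta_pos":[0,0,0],"twist":[0,0,0]},{"claw":1,"delta_pos":[0,0,0],"twist":[0,0,0]}]'

```text
t: 1.82
tool_pos: [0.4332, 0.2859, 0.0511]
ee_rot: [0.272, 0.962, 0.001, 0.0]
force: [0.4, 0.7, 0.3]
gripper_width: 0.0854
```

```bash
python3 go.py 435 282.5 50 148.2 1
```

```text
t 1.82 tcp [433.2 285.9  51.1] yaw 148.4 tilt/turn [ 0.08 -0.01  0.22] F [0.4 0.7 0.3] w 0.0854
   1 rows: pos [-0.0034 -0.002   0.0011] twist [ 0.0009 -0.0001  0.0024]
```

Emit:
drive_tool --deltas '[{"claw":1,"delta_pos":[-0.003,-0.002,0.001],"twist":[0,0,0.002]},{"claw":0.45,"delta_pos":[0,0,0],"twist":[0,0,0]},{"claw":0.45,"delta_pos":[0,0,0],"twist":[0,0,0]},{"claw":0.4,"delta_pos":[0,0,0],"twist":[0,0,0]},{"claw":0.4,"delta_pos":[0,0,0],"twist":[0,0,0]},{"claw":0.4,"delta_pos":[0,0,0],"twist":[0,0,0]},{"claw":0.4,"delta_pos":[0,0,0],"twist":[0,0,0]}]' --newtons 20

```text
t: 2.4
tool_pos: [0.438, 0.285, 0.0582]
ee_rot: [0.274, 0.962, 0.005, 0.005]
force: [0.0, 0.7, -0.5]
gripper_width: 0.0503
```

```bash
python3 go.py 435 284 250 148.2
```

```text
t 2.4 tcp [438.  285.   58.2] yaw 148.2 tilt/turn [ 0.71  0.37 -0.  ] F [ 0.   0.7 -0.5] w 0.0503
   5 rows: pos [ 0.0002 -0.0002 -0.0384] twist [ 0.0016  0.0008 -0.    ]
```

Emit:
drive_tool --deltas '[{"claw":0,"delta_pos":[0,0,0],"twist":[0.008,0.004,0]},{"claw":0,"delta_pos":[0,0,0],"twist":[0,0,0]},{"claw":0,"delta_pos":[0,0,0],"twist":[0,0,0]}]'

```text
t: 2.65
tool_pos: [0.4382, 0.2851, 0.0587]
ee_rot: [0.274, 0.962, -0.0, -0.0]
force: [0.7, 1.6, -0.9]
gripper_width: 0.0505
```

```bash
python3 go.py 435 284 250 148.2
```

```text
t 2.65 tcp [438.2 285.1  58.7] yaw 148.2 tilt/turn [-0.04 -0.   -0.01] F [ 0.7  1.6 -0.9] w 0.0505
   5 rows: pos [ 0.0004 -0.0005 -0.0383] twist [-0.0001 -0.     -0.    ]
```

Emit:
drive_tool --deltas '[{"claw":0,"delta_pos":[0,0,-0.01],"twist":[0,0,0]},{"claw":0,"delta_pos":[0,0,-0.02],"twist":[0,0,0]},{"claw":0,"delta_pos":[0,0,-0.035],"twist":[0,0,0]},{"claw":0,"delta_pos":[0,0,-0.035],"twist":[0,0,0]},{"claw":0,"delta_pos":[0,0,-0.035],"twist":[0,0,0]},{"claw":0,"delta_pos":[0,0,-0.035],"twist":[0,0,0]},{"claw":0,"delta_pos":[0,0,-0.02],"twist":[0,0,0]}]'

```text
t: 3.23
tool_pos: [0.4342, 0.2832, 0.2533]
ee_rot: [0.274, 0.962, -0.006, -0.007]
force: [0.8, 0.3, -0.5]
gripper_width: 0.0504
```

```bash
python3 - <<'E'
from bench import arm
import cv2,numpy as np
for n in("scene","top"):
    r=arm.read_camera(n);cv2.imwrite(f"pics/{n}2.png",r["image"][...,::-1])
E
python3 go.py 679 -103.8 200 100.9
```

```text
t 3.33 tcp [435.5 283.8 253.9] yaw 148.2 tilt/turn [-0.8  -0.11 47.28] F [ 0.2 -0.5 -0.9] w 0.0506
   12 rows: pos [-0.0391 -0.003   0.0044] twist [-0.0007 -0.0001  0.0438]
```

View pics/scene2.png

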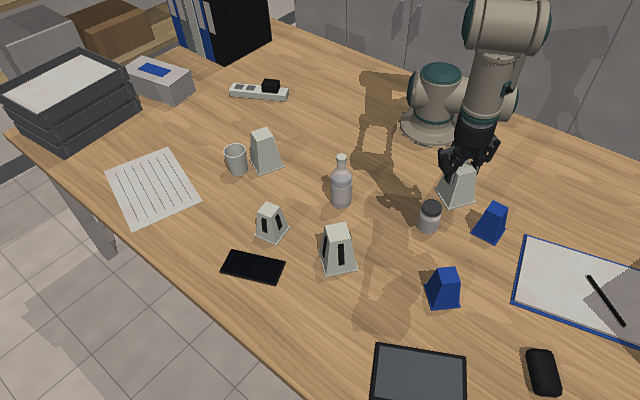

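The scene view shows the small pot lifted clear and level at (460,185), with the jar untouched at (430,217). Now I'll carry it over the small standing pot.

```bash
python3 go.py 682 -103.2 245 100.9 13
```

```text
t 3.33 tcp [435.5 283.8 253.9] yaw 148.2 tilt/turn [-0.8  -0.11 47.28] F [ 0.2 -0.5 -0.9] w 0.0506
   13 rows: pos [-0.0362 -0.0024  0.0006] twist [-0.0007 -0.0001  0.0404]
```

Emit:
drive_tool --deltas '[{"claw":0,"delta_pos":[-0.02,-0.0015,0.0005],"twist":[-0.001,0,0.04]},{"claw":0,"delta_pos":[-0.036,-0.0024,0.0005],"twist":[-0.001,0,0.04]},{"claw":0,"delta_pos":[-0.036,-0.0024,0.0005],"twist":[-0.001,0,0.04]},{"claw":0,"delta_pos":[-0.036,-0.0024,0.0005],"twist":[-0.001,0,0.04]},{"claw":0,"delta_pos":[-0.036,-0.0024,0.0005],"twist":[-0.001,0,0.04]},{"claw":0,"delta_pos":[-0.036,-0.0024,0.0005],"twist":[-0.001,0,0.04]},{"claw":0,"delta_pos":[-0.036,-0.0024,0.0005],"twist":[-0.001,0,0.04]},{"claw":0,"delta_pos":[-0.036,-0.0024,0.0005],"twist":[-0.001,0,0.04]},{"claw":0,"delta_pos":[-0.036,-0.0024,0.0005],"twist":[-0.001,0,0.04]},{"claw":0,"delta_pos":[-0.036,-0.0024,0.0005],"twist":[-0.001,0,0.04]}]'

```text
t: 4.17
tool_pos: [0.6376, 0.0083, 0.2371]
ee_rot: [0.565, 0.825, -0.001, -0.01]
force: [0.5, 0.7, -1.1]
gripper_width: 0.0507
```

```bash
python3 go.py 682 -103.2 235 100.9
```

```text
t 4.17 tcp [637.6   8.3 237.1] yaw 111.2 tilt/turn [-0.81 -0.82 10.35] F [ 0.5  0.7 -1.1] w 0.0507
   3 rows: pos [-0.04    0.0027  0.0003] twist [-0.003  -0.003   0.0383]
```

Emit:
drive_tool --deltas '[{"claw":0,"delta_pos":[-0.035,0.0025,0],"twist":[-0.003,-0.003,0.038]},{"claw":0,"delta_pos":[-0.035,0.0025,0],"twist":[-0.003,-0.003,0.038]},{"claw":0,"delta_pos":[-0.025,0.0025,0],"twist":[-0.003,-0.003,0.038]},{"claw":0,"delta_pos":[-0.01,0,0],"twist":[0,0,0]},{"claw":0,"delta_pos":[0,0,0],"twist":[0,0,0]},{"claw":0,"delta_pos":[0,0,0],"twist":[0,0,0]}]'

```text
t: 4.67
tool_pos: [0.6745, -0.1021, 0.2252]
ee_rot: [0.643, 0.766, -0.005, -0.007]
force: [0.1, 0.8, 0.1]
gripper_width: 0.0509
```

```bash
python3 go.py 682 -103.2 165 100.9
```

```text
t 4.67 tcp [ 674.5 -102.1  225.2] yaw 100.0 tilt/turn [-0.9  -0.23 -0.9 ] F [0.1 0.8 0.1] w 0.0509
   2 rows: pos [-0.0013  0.004   0.0301] twist [-0.005  -0.0013 -0.005 ]
```

Emit:
drive_tool --deltas '[{"claw":0,"delta_pos":[-0.001,0.005,0],"twist":[-0.006,-0.002,-0.006]},{"claw":0,"delta_pos":[-0.001,0.003,0.015],"twist":[-0.004,0,-0.004]},{"claw":0,"delta_pos":[0,0,0.02],"twist":[0,0,0]},{"claw":0,"delta_pos":[0,0,0.015],"twist":[0,0,0]}]'

```text
t: 5.0
tool_pos: [0.684, -0.0954, 0.1783]
ee_rot: [0.632, 0.775, 0.004, 0.002]
force: [-0.0, 0.2, 0.4]
gripper_width: 0.0507
```

```bash
python3 go.py 682 -103.2 120 100.9;  python3 - <<'E'
from bench import arm
import cv2,numpy as np
r=arm.read_camera("scene");cv2.imwrite("pics/s3.png",cv2.resize(r["image"][150:290,180:380,::-1],None,fx=3,fy=3))
E
```

```text
t 5.0 tcp [684.  -95.4 178.3] yaw 101.5 tilt/turn [ 0.52 -0.08  0.65] F [-0.   0.2  0.4] w 0.0507
   2 rows: pos [-0.0036 -0.002   0.0291] twist [ 0.0029 -0.0004  0.0036]
```

View pics/s3.png

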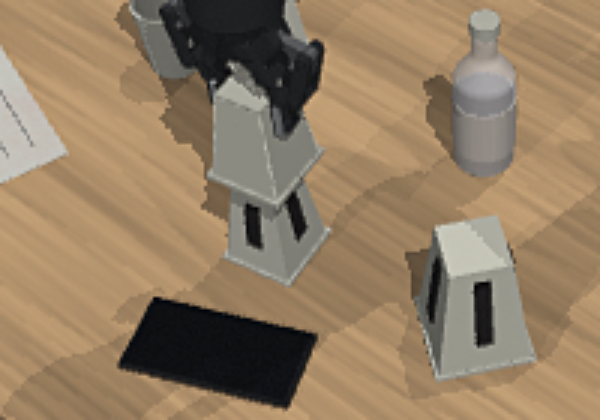

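The pot hangs square just above the small standing pot (crop position about (265,190)). It needs about 8 mm of sideways correction.

Emit:
drive_tool --deltas '[{"claw":0,"delta_pos":[-0.006,-0.003,0],"twist":[0.005,0,0.006]},{"claw":0,"delta_pos":[-0.002,0,0],"twist":[0,0,0]},{"claw":0,"delta_pos":[0,0,0.005],"twist":[0,0,0]},{"claw":0,"delta_pos":[0,0,0.01],"twist":[0,0,0]}]'

```text
t: 5.38
tool_pos: [0.6818, -0.0987, 0.1631]
ee_rot: [0.633, 0.774, 0.001, -0.001]
force: [0.8, 0.3, -0.3]
gripper_width: 0.0505
```

```bash
python3 go.py 682 -103.2 104 100.9
```

```text
t 5.38 tcp [681.8 -98.7 163.1] yaw 101.4 tilt/turn [-0.   -0.2   0.52] F [ 0.8  0.3 -0.3] w 0.0505
   2 rows: pos [-0.0023 -0.0003  0.0296] twist [-0.     -0.0011  0.0029]
```

Emit:
drive_tool --deltas '[{"claw":0,"delta_pos":[-0.004,0,0.004],"twist":[0,-0.002,0.005]},{"claw":0,"delta_pos":[-0.002,0,0.01],"twist":[0,0,0]},{"claw":0,"delta_pos":[0,0,0.01],"twist":[0,0,0]},{"claw":0,"delta_pos":[0,0,0.008],"twist":[0,0,0]}]'

```text
t: 5.72
tool_pos: [0.684, -0.1051, 0.1298]
ee_rot: [0.636, 0.771, 0.001, 0.002]
force: [0.8, 0.3, -1.5]
gripper_width: 0.0506
```

```bash
python3 go.py 682 -103.2 104 100.9
```

```text
t 5.72 tcp [ 684.  -105.1  129.8] yaw 101.0 tilt/turn [0.19 0.08 0.05] F [ 0.8  0.3 -1.5] w 0.0506
   1 rows: pos [ 0.0022 -0.0017  0.0258] twist [0.0021 0.0009 0.0006]
```

Emit:
drive_tool --deltas '[{"claw":0,"delta_pos":[0.002,-0.001,0.007],"twist":[0.002,0,0]},{"claw":0,"delta_pos":[0,0,0.006],"twist":[0,0,0]},{"claw":0,"delta_pos":[0,0,0.004],"twist":[0,0,0]},{"claw":0,"delta_pos":[0,0,0.002],"twist":[0,0,0]}]'

```text
t: 6.05
tool_pos: [0.6809, -0.1036, 0.1054]
ee_rot: [0.637, 0.771, -0.002, -0.002]
force: [0.7, -0.6, 0.5]
gripper_width: 0.0505
```

```bash
python3 go.py 682 -103.2 104 100.9
```

```text
t 6.05 tcp [ 680.9 -103.6  105.4] yaw 100.9 tilt/turn [-0.27 -0.01  0.02] F [ 0.7 -0.6  0.5] w 0.0505
   1 rows: pos [0.0002 0.0011 0.0014] twist [-0.003  -0.0001  0.0002]
```

Emit:
drive_tool --deltas '[{"claw":0,"delta_pos":[0,0.001,0.004],"twist":[-0.003,0,0]},{"claw":0,"delta_pos":[0,0,0.001],"twist":[0,0,0]},{"claw":0.65,"delta_pos":[0,0,0],"twist":[0,0,0]},{"claw":0.8,"delta_pos":[0,0,0],"twist":[0,0,0]},{"claw":1,"delta_pos":[0,0,0],"twist":[0,0,0]},{"claw":1,"delta_pos":[0,0,0],"twist":[0,0,0]},{"claw":1,"delta_pos":[0,0,0],"twist":[0,0,0]}]'

```text
t: 6.63
tool_pos: [0.6828, -0.1034, 0.1011]
ee_rot: [0.637, 0.771, 0.001, 0.001]
force: [0.3, 0.3, 0.3]
gripper_width: 0.0855
```

```bash
python3 go.py 682 -103.2 250 100.9
```

```text
t 6.63 tcp [ 682.8 -103.4  101.1] yaw 100.9 tilt/turn [0.15 0.03 0.01] F [0.3 0.3 0.3] w 0.0855
   4 rows: pos [ 0.0001 -0.0001 -0.0372] twist [0.0004 0.0001 0.    ]
```

Next I'll rise straight up and head for the big loose pot at (491,-312), yaw 66.9.

Emit:
drive_tool --deltas '[{"claw":1,"delta_pos":[0,0,-0.015],"twist":[0,0,0]},{"claw":1,"delta_pos":[0,0,-0.035],"twist":[0,0,0]},{"claw":1,"delta_pos":[0,0,-0.035],"twist":[0,0,0]},{"claw":1,"delta_pos":[0,0,-0.035],"twist":[0,0,0]},{"claw":1,"delta_pos":[0,0,-0.035],"twist":[0,0,0]}]'

```text
t: 7.05
tool_pos: [0.6776, -0.1016, 0.251]
ee_rot: [0.637, 0.771, -0.003, -0.009]
force: [1.4, -0.5, -0.0]
gripper_width: 0.0851
```

```bash
python3 go.py 491 -312 210 66.9 9
```

```text
t 7.05 tcp [ 677.6 -101.6  251. ] yaw 100.9 tilt/turn [-1.1  -0.25 34.02] F [ 1.4 -0.5 -0. ] w 0.0851
   9 rows: pos [-0.0252 -0.0192  0.0046] twist [-0.0014 -0.0003  0.042 ]
```

Emit:
drive_tool --deltas '[{"claw":1,"delta_pos":[-0.025,-0.019,0.004],"twist":[-0.0014,0,0.042]},{"claw":1,"delta_pos":[-0.025,-0.019,0.004],"twist":[-0.0014,0,0.042]},{"claw":1,"delta_pos":[-0.025,-0.019,0.004],"twist":[-0.0014,0,0.042]},{"claw":1,"delta_pos":[-0.025,-0.019,0.004],"twist":[-0.0014,0,0.042]},{"claw":1,"delta_pos":[-0.025,-0.019,0.004],"twist":[-0.0014,0,0.042]},{"claw":1,"delta_pos":[-0.025,-0.019,0.004],"twist":[-0.0014,0,0.042]},{"claw":1,"delta_pos":[-0.025,-0.019,0.004],"twist":[-0.0014,0,0.042]},{"claw":1,"delta_pos":[-0.025,-0.019,0.002],"twist":[-0.0014,0,0.042]},{"claw":1,"delta_pos":[-0.012,-0.009,0],"twist":[-0.0014,0,0.03]}]'

```text
t: 7.8
tool_pos: [0.5106, -0.3057, 0.2328]
ee_rot: [0.834, 0.552, 0.014, 0.012]
force: [-0.1, -0.5, -0.1]
gripper_width: 0.0854
```

```bash
python3 go.py 491 -312 190 66.9 2;python3 - <<'E'
from bench import arm
from h import *
r=arm.read_camera("top");im=r["image"].astype(int);np.savez("pics/top4.npz",**r)
m=(np.abs(im-[173,172,167]).max(2)<16).astype(np.uint8)
n,l,st,_=cv2.connectedComponentsWithStats(m,connectivity=4)
for i in range(1,n):
    if 150<st[i,4]<600:
        P=np.argwhere(l==i)[:,::-1];print(st[i],[ (ray(r,P.mean(0),z)*1000).round() for z in(.12,.135)])
E
```

```text
t 7.8 tcp [ 510.6 -305.7  232.8] yaw 67.0 tilt/turn [ 2.01 -0.53  0.09] F [-0.1 -0.5 -0.1] w 0.0854
   2 rows: pos [-0.0069 -0.0084  0.0212] twist [ 0.0111 -0.003   0.0005]
[209   0  23  32 336] [array([1077.,  253.,  120.]), array([1068.,  250.,  135.])]
[469   0  34  26 336] [array([1065., -450.,  120.]), array([1057., -445.,  135.])]
[527   0  21  19 226] [array([1069., -595.,  120.]), array([1060., -587.,  135.])]
[551   0  19  25 244] [array([1059., -656.,  120.]), array([1051., -647.,  135.])]
[604  25  30  24 357] [array([ 994., -811.,  120.]), array([ 986., -800.,  135.])]
[219  34  13  27 226] [array([985., 245., 120.]), array([977., 242., 135.])]
[352  35  24  35 420] [array([ 950., -110.,  120.]), array([ 942., -108.,  135.])]
[471  37  31  33 486] [array([ 937., -433.,  120.]), array([ 930., -427.,  135.])]
[588  37  32  30 403] [array([ 937., -746.,  120.]), array([ 930., -737.,  135.])]
[113  52  26  26 478] [array([927., 514., 120.]), array([920., 508., 135.])]
[353 143  20  19 271] [array([ 682., -105.,  120.]), array([ 678., -104.,  135.])]
[270 157  28  28 409] [array([639.,  97., 120.]), array([636.,  96., 135.])]
[435 212  26  24 362] [array([ 492., -308.,  120.]), array([ 491., -303.,  135.])]
[630 221  10  32 173] [array([ 458., -784.,  120.]), array([ 457., -774.,  135.])]
[558 294  34  35 235] [array([ 271., -613.,  120.]), array([ 273., -605.,  135.])]
```

Emit:
drive_tool --deltas '[{"claw":1,"delta_pos":[-0.007,-0.0085,0.02],"twist":[0.011,-0.003,0]},{"claw":1,"delta_pos":[-0.007,-0.0085,0.02],"twist":[0.011,-0.003,0]},{"claw":1,"delta_pos":[0,0,0],"twist":[0,0,0]},{"claw":1,"delta_pos":[0,0,0],"twist":[0,0,0]}]'

```text
t: 8.18
tool_pos: [0.4883, -0.315, 0.1948]
ee_rot: [0.836, 0.549, 0.001, 0.003]
force: [0.9, -0.2, 0.5]
gripper_width: 0.0853
```

```bash
python3 go.py 491 -312 78 66.9 4
```

```text
t 8.18 tcp [ 488.3 -315.   194.8] yaw 66.6 tilt/turn [ 0.31  0.12 -0.25] F [ 0.9 -0.2  0.5] w 0.0853
   4 rows: pos [0.001  0.0002 0.0292] twist [ 0.0009  0.0003 -0.0007]
```

Emit:
drive_tool --deltas '[{"claw":1,"delta_pos":[0.004,0.001,0.015],"twist":[0.003,0.001,-0.003]},{"claw":1,"delta_pos":[0,0,0.022],"twist":[0,0,0]},{"claw":1,"delta_pos":[0,0,0.022],"twist":[0,0,0]},{"claw":1,"delta_pos":[0,0,0.015],"twist":[0,0,0]},{"claw":1,"delta_pos":[0,0,0.005],"twist":[0,0,0]}]'

```text
t: 8.6
tool_pos: [0.5002, -0.3131, 0.1217]
ee_rot: [0.833, 0.553, 0.004, 0.009]
force: [-0.4, -0.7, -0.8]
gripper_width: 0.0853
```

```bash
python3 go.py 491 -312 78 66.9
```

```text
t 8.6 tcp [ 500.2 -313.1  121.7] yaw 67.1 tilt/turn [1.12 0.12 0.23] F [-0.4 -0.7 -0.8] w 0.0853
   2 rows: pos [-0.0012 -0.0048  0.0218] twist [0.0062 0.0007 0.0013]
```

Emit:
drive_tool --deltas '[{"claw":1,"delta_pos":[-0.0025,-0.009,0],"twist":[0.012,0.001,0.002]},{"claw":1,"delta_pos":[0,0,0.008],"twist":[0,0,0]},{"claw":1,"delta_pos":[0,0,0.01],"twist":[0,0,0]},{"claw":1,"delta_pos":[0,0,0.006],"twist":[0,0,0]}]'

```text
t: 8.93
tool_pos: [0.4942, -0.3126, 0.1002]
ee_rot: [0.834, 0.552, 0.001, 0.003]
force: [0.5, 0.6, -0.2]
gripper_width: 0.0852
```

```bash
python3 go.py 491 -312 78 66.9
```

```text
t 8.93 tcp [ 494.2 -312.6  100.2] yaw 67.1 tilt/turn [0.4  0.09 0.17] F [ 0.5  0.6 -0.2] w 0.0852
   1 rows: pos [-0.0007 -0.0033  0.0222] twist [0.0044 0.0011 0.0018]
```

Emit:
drive_tool --deltas '[{"claw":1,"delta_pos":[-0.001,-0.004,0.006],"twist":[0.004,0.001,0.002]},{"claw":1,"delta_pos":[0,-0.001,0.007],"twist":[0,0,0]},{"claw":1,"delta_pos":[0,0,0.004],"twist":[0,0,0]},{"claw":1,"delta_pos":[0,0,0],"twist":[0,0,0]}]'

```text
t: 9.27
tool_pos: [0.4887, -0.3115, 0.0811]
ee_rot: [0.835, 0.551, 0.0, -0.0]
force: [0.9, -0.3, -0.2]
gripper_width: 0.0855
```

```bash
python3 go.py 491 -312 78 66.9
```

```text
t 9.27 tcp [ 488.7 -311.5   81.1] yaw 66.9 tilt/turn [-0.   -0.01 -0.04] F [ 0.9 -0.3 -0.2] w 0.0855
   1 rows: pos [0.0004 0.0023 0.0031] twist [-0.     -0.0002 -0.0005]
```

Emit:
drive_tool --deltas '[{"claw":1,"delta_pos":[0,0.002,0.003],"twist":[0,0,0]},{"claw":0.5,"delta_pos":[0,0,0],"twist":[0,0,0]},{"claw":0.5,"delta_pos":[0,0,0],"twist":[0,0,0]},{"claw":0.5,"delta_pos":[0,0,0],"twist":[0,0,0]},{"claw":0.5,"delta_pos":[0,0,0],"twist":[0,0,0]},{"claw":0,"delta_pos":[0,0,0],"twist":[0,0,0]},{"claw":0,"delta_pos":[0,0,0],"twist":[0,0,0]},{"claw":0,"delta_pos":[0,0,0],"twist":[0,0,0]}]' --newtons 20

```text
t: 9.93
tool_pos: [0.4912, -0.3128, 0.0783]
ee_rot: [0.835, 0.551, 0.0, 0.001]
force: [-0.7, 0.0, -0.7]
gripper_width: 0.0603
```

```bash
python3 go.py 491 -312 300 66.9
```

```text
t 9.93 tcp [ 491.2 -312.8   78.3] yaw 66.8 tilt/turn [ 0.07 -0.   -0.06] F [-0.7  0.  -0.7] w 0.0603
   6 rows: pos [ 0.0001 -0.0001 -0.0369] twist [ 0.0001 -0.     -0.0001]
```

Emit:
drive_tool --deltas '[{"claw":0,"delta_pos":[0,0,-0.008],"twist":[0,0,0]},{"claw":0,"delta_pos":[0,0,-0.02],"twist":[0,0,0]},{"claw":0,"delta_pos":[0,0,-0.03],"twist":[0,0,0]},{"claw":0,"delta_pos":[0,0,-0.037],"twist":[0,0,0]},{"claw":0,"delta_pos":[0,0,-0.037],"twist":[0,0,0]},{"claw":0,"delta_pos":[0,0,-0.037],"twist":[0,0,0]},{"claw":0,"delta_pos":[0,0,-0.03],"twist":[0,0,0]},{"claw":0,"delta_pos":[0,0,-0.012],"twist":[0,0,0]}]'

```text
t: 10.6
tool_pos: [0.488, -0.3102, 0.2966]
ee_rot: [0.835, 0.551, -0.002, -0.006]
force: [0.3, -0.1, -0.3]
gripper_width: 0.0607
```

```bash
python3 go.py 639 97 280 52.5 13
```

```text
t 10.6 tcp [ 488.  -310.2  296.6] yaw 66.8 tilt/turn [-0.66 -0.13 14.34] F [ 0.3 -0.1 -0.3] w 0.0607
   13 rows: pos [ 0.033  -0.0055  0.0014] twist [-0.0006 -0.0001  0.0123]
```

Emit:
drive_tool --deltas '[{"claw":0,"delta_pos":[0.018,-0.003,0],"twist":[-0.001,0,0.012]},{"claw":0,"delta_pos":[0.033,-0.0055,0],"twist":[-0.001,0,0.012]},{"claw":0,"delta_pos":[0.033,-0.0055,0],"twist":[-0.001,0,0.012]},{"claw":0,"delta_pos":[0.033,-0.0055,0],"twist":[-0.001,0,0.012]},{"claw":0,"delta_pos":[0.033,-0.0055,0],"twist":[-0.001,0,0.012]},{"claw":0,"delta_pos":[0.033,-0.0055,0],"twist":[-0.001,0,0.012]},{"claw":0,"delta_pos":[0.033,-0.0055,0],"twist":[-0.001,0,0.012]},{"claw":0,"delta_pos":[0.033,-0.0055,0],"twist":[-0.001,0,0.012]},{"claw":0,"delta_pos":[0.033,-0.0055,0],"twist":[-0.001,0,0.012]},{"claw":0,"delta_pos":[0.033,-0.0055,0],"twist":[-0.001,0,0.012]}]'

```text
t: 11.43
tool_pos: [0.5956, -0.0058, 0.3102]
ee_rot: [0.888, 0.46, 0.006, 0.012]
force: [0.9, -0.2, -0.7]
gripper_width: 0.0606
```

```bash
python3 go.py 639 97 280 52.5
```

```text
t 11.43 tcp [595.6  -5.8 310.2] yaw 54.7 tilt/turn [ 1.59 -0.03  2.24] F [ 0.9 -0.2 -0.7] w 0.0606
   3 rows: pos [ 0.0362 -0.0086  0.0099] twist [ 0.0059 -0.0001  0.0083]
```

Emit:
drive_tool --deltas '[{"claw":0,"delta_pos":[0.034,-0.008,0.009],"twist":[0.006,0,0.008]},{"claw":0,"delta_pos":[0.03,-0.008,0.009],"twist":[0.006,0,0.008]},{"claw":0,"delta_pos":[0.022,-0.005,0.009],"twist":[0.006,0,0.008]},{"claw":0,"delta_pos":[0.008,0,0],"twist":[0,0,0]},{"claw":0,"delta_pos":[0,0,0],"twist":[0,0,0]},{"claw":0,"delta_pos":[0,0,0],"twist":[0,0,0]}]'

```text
t: 11.93
tool_pos: [0.6365, 0.0945, 0.2853]
ee_rot: [0.895, 0.446, 0.002, -0.001]
force: [-0.5, -0.4, -0.9]
gripper_width: 0.0605
```

```bash
python3 go.py 639 97 225 52.5
```

```text
t 11.93 tcp [636.5  94.5 285.3] yaw 53.0 tilt/turn [ 0.03 -0.28  0.51] F [-0.5 -0.4 -0.9] w 0.0605
   2 rows: pos [0.0016 0.0003 0.0301] twist [ 0.0002 -0.0015  0.0028]
```

Emit:
drive_tool --deltas '[{"claw":0,"delta_pos":[0.003,0.001,0.012],"twist":[0,-0.003,0.005]},{"claw":0,"delta_pos":[0,0,0.018],"twist":[0,0,0]},{"claw":0,"delta_pos":[0,0,0.018],"twist":[0,0,0]},{"claw":0,"delta_pos":[0,0,0.01],"twist":[0,0,0]},{"claw":0,"delta_pos":[0,0,0],"twist":[0,0,0]}]'

```text
t: 12.35
tool_pos: [0.639, 0.0897, 0.2277]
ee_rot: [0.898, 0.439, 0.002, 0.003]
force: [-0.7, -0.2, -0.5]
gripper_width: 0.0603
```

```bash
python3 go.py 639 97 200 52.5
```

```text
t 12.35 tcp [639.   89.7 227.7] yaw 52.1 tilt/turn [ 0.42 -0.01 -0.39] F [-0.7 -0.2 -0.5] w 0.0603
   1 rows: pos [ 0.0058 -0.0047  0.0276] twist [ 0.0046 -0.0001 -0.0044]
```

Emit:
drive_tool --deltas '[{"claw":0,"delta_pos":[0.006,-0.005,0.004],"twist":[0.004,0,-0.004]},{"claw":0,"delta_pos":[0.001,0,0.008],"twist":[0,0,0]},{"claw":0,"delta_pos":[0,0,0.01],"twist":[0,0,0]},{"claw":0,"delta_pos":[0,0,0.01],"twist":[0,0,0]},{"claw":0,"delta_pos":[0,0,0.006],"twist":[0,0,0]}]'

```text
t: 12.77
tool_pos: [0.6411, 0.0968, 0.1901]
ee_rot: [0.898, 0.441, 0.003, 0.002]
force: [0.3, 0.2, -1.0]
gripper_width: 0.0605
```

```bash
python3 go.py 639 97 125 52.5
```

```text
t 12.77 tcp [641.1  96.8 190.1] yaw 52.3 tilt/turn [ 0.32 -0.2  -0.19] F [ 0.3  0.2 -1. ] w 0.0605
   2 rows: pos [-0.0006 -0.001   0.0326] twist [ 0.0018 -0.0011 -0.0011]
```

Emit:
drive_tool --deltas '[{"claw":0,"delta_pos":[-0.001,-0.002,0.008],"twist":[0.003,-0.002,-0.002]},{"claw":0,"delta_pos":[0,-0.001,0.01],"twist":[0,0,0]},{"claw":0,"delta_pos":[0,-0.001,0.01],"twist":[0,0,0]},{"claw":0,"delta_pos":[0,0,0.008],"twist":[0,0,0]},{"claw":0,"delta_pos":[0,0,0.004],"twist":[0,0,0]}]'

```text
t: 13.18
tool_pos: [0.6365, 0.0987, 0.1449]
ee_rot: [0.897, 0.443, -0.0, 0.0]
force: [0.1, -0.1, -0.4]
gripper_width: 0.0606
```

```bash
python3 go.py 639 97 122 52.5
```

```text
t 13.18 tcp [636.5  98.7 144.9] yaw 52.5 tilt/turn [-0.02  0.05  0.04] F [ 0.1 -0.1 -0.4] w 0.0606
   1 rows: pos [0.0002 0.003  0.0229] twist [-0.0002  0.0006  0.0004]
```

Emit:
drive_tool --deltas '[{"claw":0,"delta_pos":[0,0.003,0.006],"twist":[0,0,0]},{"claw":0,"delta_pos":[0,0,0.006],"twist":[0,0,0]},{"claw":0,"delta_pos":[0,0,0.005],"twist":[0,0,0]},{"claw":0,"delta_pos":[0,0,0.002],"twist":[0,0,0]}]'

```text
t: 13.52
tool_pos: [0.6386, 0.0959, 0.1231]
ee_rot: [0.897, 0.443, -0.002, 0.0]
force: [0.1, -0.0, -0.6]
gripper_width: 0.0603
```

```bash
python3 go.py 639 97 120 52.5
```

```text
t 13.52 tcp [638.6  95.9 123.1] yaw 52.6 tilt/turn [-0.04  0.19  0.06] F [ 0.1 -0.  -0.6] w 0.0603
   1 rows: pos [ 0.0011 -0.0004  0.0031] twist [-0.0005  0.0021  0.0006]
```

Emit:
drive_tool --deltas '[{"claw":0,"delta_pos":[0.001,0,0.002],"twist":[0,0.002,0]},{"claw":0.75,"delta_pos":[0,0,0],"twist":[0,0,0]},{"claw":0.85,"delta_pos":[0,0,0],"twist":[0,0,0]},{"claw":1,"delta_pos":[0,0,0],"twist":[0,0,0]},{"claw":1,"delta_pos":[0,0,0],"twist":[0,0,0]},{"claw":1,"delta_pos":[0,0,0],"twist":[0,0,0]},{"claw":1,"delta_pos":[0,0,-0.01],"twist":[0,0,0]},{"claw":1,"delta_pos":[0,0,-0.03],"twist":[0,0,0]},{"claw":1,"delta_pos":[0,0,-0.035],"twist":[0,0,0]},{"claw":1,"delta_pos":[0,0,-0.02],"twist":[0,0,0]}]'

```text
t: 14.35
tool_pos: [0.6372, 0.0973, 0.2165]
ee_rot: [0.897, 0.443, -0.003, -0.003]
force: [1.7, 0.1, 0.8]
gripper_width: 0.0855
```

```bash
python3 go.py 639 97 240 52.5;python3 - <<'E'
from bench import arm
import cv2,numpy as np
r=arm.read_camera("scene");cv2.imwrite("pics/s5.png",cv2.resize(r["image"][150:290,180:400,::-1],None,fx=3.5,fy=3.5));np.savez("pics/s5.npz",**r)
E
```

```text
t 14.35 tcp [637.2  97.3 216.5] yaw 52.5 tilt/turn [-0.47  0.22  0.04] F [1.7 0.1 0.8] w 0.0855
   1 rows: pos [ 0.0008  0.0014 -0.0235] twist [-0.0052  0.0024  0.0004]
```

View pics/s5.png

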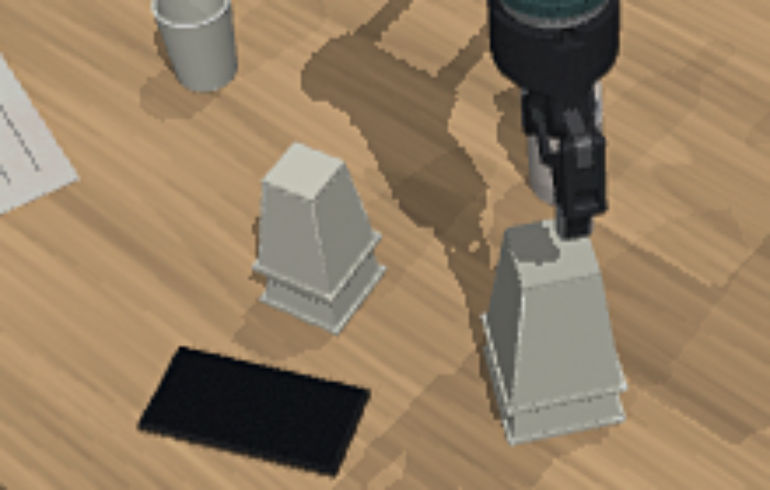

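Both pots sit loosely and level: the small one at crop (315,220) and the big one at (560,330), with an even band of base showing below each rim. Next I'll shut the fingers and measure rim heights, then press the big pot.

Emit:
drive_tool --deltas '[{"claw":0,"delta_pos":[0.001,0.001,0],"twist":[-0.005,0.002,0]},{"claw":0,"delta_pos":[0,0,0],"twist":[0,0,0]},{"claw":0,"delta_pos":[0,0,0],"twist":[0,0,0]},{"claw":0,"delta_pos":[0,0,0],"twist":[0,0,0]},{"claw":0,"delta_pos":[0,0,0],"twist":[0,0,0]},{"claw":0,"delta_pos":[0,0,0],"twist":[0,0,0]},{"claw":0,"delta_pos":[0,0,0],"twist":[0,0,0]},{"claw":0,"delta_pos":[0,0,0],"twist":[0,0,0]}]'

```text
t: 15.07
tool_pos: [0.6397, 0.0979, 0.2204]
ee_rot: [0.897, 0.443, 0.003, 0.001]
force: [-0.1, 0.6, 0.4]
gripper_width: -0.0004
```

```bash
python3 go.py 639 97 175 52.5;python3 - <<'E'
from h import *
r=dict(np.load("pics/s5.npz"))
f=lambda u,v:np.array([180+u/3.5,150+v/3.5])
for a,b in((f(513,440),f(510,408)),(f(340,332),f(329,297)),(f(623,417),f(625,385)),(f(383,268),f(379,236))):
    p=ray(r,a,0);print(p.round(3),[(h,(proj(r,p+[0,0,h/1000])-b).round(1)) for h in(30,35,40,45)])
E
```

```text
t 15.07 tcp [639.7  97.9 220.4] yaw 52.6 tilt/turn [ 0.3  -0.23  0.06] F [-0.1  0.6  0.4] w -0.0004
   2 rows: pos [-0.0007 -0.0001  0.0227] twist [ 0.0017 -0.0013  0.0003]
[0.693 0.104 0.   ] [(30, array([0.6, 2.6])), (35, array([0.6, 1.5])), (40, array([0.5, 0.4])), (45, array([ 0.5, -0.7]))]
[ 0.701 -0.062  0.   ] [(30, array([2. , 3.3])), (35, array([1.8, 2.1])), (40, array([1.6, 1. ])), (45, array([ 1.4, -0.2]))]
[0.628 0.155 0.   ] [(30, array([-0.2,  2.6])), (35, array([-0.1,  1.4])), (40, array([-0.1,  0.3])), (45, array([ 0. , -0.8]))]
[ 0.634 -0.079  0.   ] [(30, array([0.2, 2.3])), (35, array([0.1, 1.1])), (40, array([-0.1, -0. ])), (45, array([-0.2, -1.2]))]
```

Emit:
drive_tool --deltas '[{"claw":0,"delta_pos":[-0.001,0,0.012],"twist":[0.003,-0.002,0]},{"claw":0,"delta_pos":[0,0,0.014],"twist":[0,0,0]},{"claw":0,"delta_pos":[0,0,0.01],"twist":[0,0,0]},{"claw":0,"delta_pos":[0,0,0.003],"twist":[0,0,0]},{"claw":0,"delta_pos":[0,0,0],"twist":[0,0,0]}]'

```text
t: 15.48
tool_pos: [0.6385, 0.0968, 0.1761]
ee_rot: [0.897, 0.443, -0.001, -0.001]
force: [0.3, 0.9, 0.2]
gripper_width: 0.0002
```

```bash
python3 go.py 639 97 160 52.5
```

```text
t 15.48 tcp [638.5  96.8 176.1] yaw 52.5 tilt/turn [-0.15  0.09  0.05] F [0.3 0.9 0.2] w 0.0002
   1 rows: pos [0.0005 0.0004 0.0161] twist [-0.0016  0.001   0.0005]
```

Emit:
drive_tool --deltas '[{"claw":0,"delta_pos":[0,0,0.004],"twist":[0,0,0]},{"claw":0,"delta_pos":[0,0,0.004],"twist":[0,0,0]},{"claw":0,"delta_pos":[0,0,0.004],"twist":[0,0,0]},{"claw":0,"delta_pos":[0,0,0.004],"twist":[0,0,0]},{"claw":0,"delta_pos":[0,0,0.002],"twist":[0,0,0]}]'

```text
t: 15.9
tool_pos: [0.6393, 0.0968, 0.1574]
ee_rot: [0.897, 0.443, -0.0, -0.0]
force: [0.1, -0.5, 2.5]
gripper_width: 0.0002
```

```bash
python3 go.py 639 97 145 52.5
```

```text
t 15.9 tcp [639.3  96.8 157.4] yaw 52.5 tilt/turn [-0.06  0.02  0.04] F [ 0.1 -0.5  2.5] w 0.0002
   1 rows: pos [-0.     -0.0004  0.0124] twist [-0.0006  0.0002  0.0005]
```

Emit:
drive_tool --deltas '[{"claw":0,"delta_pos":[0,0,0.003],"twist":[0,0,0]},{"claw":0,"delta_pos":[0,0,0.003],"twist":[0,0,0]},{"claw":0,"delta_pos":[0,0,0.003],"twist":[0,0,0]}]'

```text
t: 16.15
tool_pos: [0.64, 0.0969, 0.1504]
ee_rot: [0.897, 0.443, 0.001, 0.0]
force: [-1.1, 0.4, 7.4]
gripper_width: 0.0001
```

Emit:
drive_tool --deltas '[{"claw":0,"delta_pos":[0,0,0.003],"twist":[0,0,0]},{"claw":0,"delta_pos":[0,0,0.003],"twist":[0,0,0]}]'

```text
t: 16.32
tool_pos: [0.6404, 0.0969, 0.147]
ee_rot: [0.897, 0.443, 0.002, 0.001]
force: [-3.3, 0.3, 9.2]
gripper_width: -0.0001
```

Emit:
drive_tool --deltas '[{"claw":0,"delta_pos":[-0.001,-0.001,0.003],"twist":[0,0,0]},{"claw":0,"delta_pos":[0,0,0.003],"twist":[0,0,0]}]'

```text
t: 16.48
tool_pos: [0.6403, 0.0969, 0.1449]
ee_rot: [0.897, 0.443, 0.005, 0.002]
force: [-3.2, 0.2, 10.5]
gripper_width: 0.0003
```

```bash
python3 go.py 639 97 144 52.5
```

```text
t 16.48 tcp [640.3  96.9 144.9] yaw 52.6 tilt/turn [ 0.45 -0.4   0.06] F [-3.2  0.2 10.5] w 0.0003
   1 rows: pos [-0.0007 -0.0012  0.0008] twist [ 0.005  -0.0044  0.0007]
```

Emit:
drive_tool --deltas '[{"claw":0,"delta_pos":[-0.0005,-0.001,0.0025],"twist":[0.004,-0.004,0]},{"claw":0,"delta_pos":[0,0,0],"twist":[0,0,0]}]'

```text
t: 16.65
tool_pos: [0.6406, 0.0969, 0.1454]
ee_rot: [0.897, 0.443, 0.003, 0.002]
force: [1.0, -0.1, -0.5]
gripper_width: 0.0
```

Emit:
drive_tool --deltas '[{"claw":0,"delta_pos":[0,0,-0.006],"twist":[0,0,0]},{"claw":0,"delta_pos":[0,0,-0.015],"twist":[0,0,0]},{"claw":0,"delta_pos":[0,0,-0.03],"twist":[0,0,0]},{"claw":0,"delta_pos":[0,0,-0.02],"twist":[0,0,0]}]'

```text
t: 16.98
tool_pos: [0.6366, 0.0969, 0.2128]
ee_rot: [0.897, 0.443, -0.003, -0.001]
force: [0.3, -0.1, 1.3]
gripper_width: 0.0001
```

```bash
python3 go.py 679 -104 195 52.5
python3 - <<'E'
from bench import arm
import cv2,numpy as np
r=arm.read_camera("scene");cv2.imwrite("pics/s6.png",cv2.resize(r["image"][180:290,250:370,::-1],None,fx=5,fy=5,interpolation=cv2.INTER_CUBIC));np.savez("pics/s6.npz",**r)
E
```

```text
t 16.98 tcp [636.6  96.9 212.8] yaw 52.6 tilt/turn [-0.21  0.23  0.07] F [ 0.3 -0.1  1.3] w 0.0001
   6 rows: pos [-0.0223  0.026   0.003 ] twist [-0.0004  0.0004  0.0001]
```

View pics/s6.png

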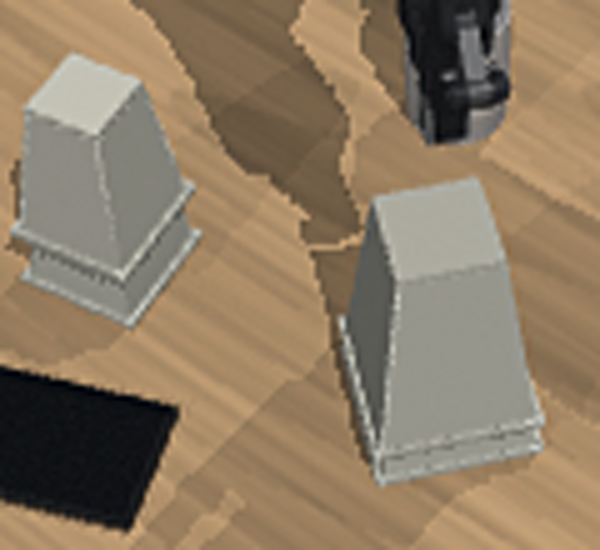

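The big pot is level with about 26.5 mm under its rim (6.1 px of base edge against 9.1 px at 40 mm), and its base hasn't moved. The small pot is still loose, so I'll press it next.

Emit:
drive_tool --deltas '[{"claw":0,"delta_pos":[-0.022,0.026,-0.002],"twist":[0,0,0]},{"claw":0,"delta_pos":[-0.022,0.026,-0.002],"twist":[0,0,0]},{"claw":0,"delta_pos":[-0.022,0.026,-0.002],"twist":[0,0,0]},{"claw":0,"delta_pos":[-0.022,0.026,-0.002],"twist":[0,0,0]},{"claw":0,"delta_pos":[-0.022,0.026,0],"twist":[0,0,0]},{"claw":0,"delta_pos":[-0.016,0.018,0],"twist":[0,0,0]},{"claw":0,"delta_pos":[0,0,0],"twist":[0,0,0]},{"claw":0,"delta_pos":[0,0,0],"twist":[0,0,0]}]'

```text
t: 17.7
tool_pos: [0.6825, -0.0987, 0.2242]
ee_rot: [0.896, 0.445, 0.003, 0.001]
force: [-0.4, -0.2, 0.0]
gripper_width: 0.0001
```

```bash
python3 go.py 679 -104 155 52.5
```

```text
t 17.7 tcp [682.5 -98.7 224.2] yaw 52.8 tilt/turn [ 0.22 -0.24  0.35] F [-0.4 -0.2  0. ] w 0.0001
   2 rows: pos [-0.0033  0.0001  0.0346] twist [ 0.0012 -0.0014  0.0019]
```

Emit:
drive_tool --deltas '[{"claw":0,"delta_pos":[-0.006,0,0.012],"twist":[0.002,-0.003,0.004]},{"claw":0,"delta_pos":[0,0,0.018],"twist":[0,0,0]},{"claw":0,"delta_pos":[0,0,0.018],"twist":[0,0,0]},{"claw":0,"delta_pos":[0,0,0.01],"twist":[0,0,0]},{"claw":0,"delta_pos":[0,0,0],"twist":[0,0,0]},{"claw":0,"delta_pos":[0,0,0],"twist":[0,0,0]}]'

```text
t: 18.2
tool_pos: [0.6758, -0.0986, 0.1599]
ee_rot: [0.896, 0.444, -0.002, -0.002]
force: [-0.1, -0.2, 0.4]
gripper_width: -0.0001
```

```bash
python3 go.py 679 -104 140 52.5
```

```text
t 18.2 tcp [675.8 -98.6 159.9] yaw 52.7 tilt/turn [-0.29  0.09  0.16] F [-0.1 -0.2  0.4] w -0.0001
   1 rows: pos [-0.0023  0.006   0.0199] twist [-0.0032  0.001   0.0018]
```

Emit:
drive_tool --deltas '[{"claw":0,"delta_pos":[-0.0025,0.006,0.003],"twist":[-0.003,0.001,0.002]},{"claw":0,"delta_pos":[0,0,0.004],"twist":[0,0,0]},{"claw":0,"delta_pos":[0,0,0.004],"twist":[0,0,0]},{"claw":0,"delta_pos":[0,0,0.004],"twist":[0,0,0]}]'

```text
t: 18.53
tool_pos: [0.681, -0.1035, 0.1467]
ee_rot: [0.897, 0.443, 0.002, 0.002]
force: [-0.2, -1.1, -0.3]
gripper_width: 0.0001
```

```bash
python3 go.py 679 -104 135 52.5
```

```text
t 18.53 tcp [ 681.  -103.5  146.7] yaw 52.6 tilt/turn [ 0.28 -0.13  0.09] F [-0.2 -1.1 -0.3] w 0.0001
   1 rows: pos [-0.0016 -0.0013  0.0117] twist [ 0.0031 -0.0014  0.001 ]
```

Emit:
drive_tool --deltas '[{"claw":0,"delta_pos":[-0.0015,-0.0015,0.004],"twist":[0.003,-0.001,0]},{"claw":0,"delta_pos":[0,0,0.004],"twist":[0,0,0]},{"claw":0,"delta_pos":[0,0,0.003],"twist":[0,0,0]},{"claw":0,"delta_pos":[0,0,0.003],"twist":[0,0,0]}]'

```text
t: 18.87
tool_pos: [0.6794, -0.1041, 0.1323]
ee_rot: [0.897, 0.443, 0.001, 0.0]
force: [1.2, -0.0, 3.4]
gripper_width: 0.0002
```

```bash
python3 go.py 679 -104 125 52.5
```

```text
t 18.87 tcp [ 679.4 -104.1  132.3] yaw 52.6 tilt/turn [ 0.1  -0.09  0.07] F [ 1.2 -0.   3.4] w 0.0002
   1 rows: pos [-0.0002 -0.0004  0.0073] twist [ 0.0011 -0.001   0.0008]
```

Emit:
drive_tool --deltas '[{"claw":0,"delta_pos":[0,0,0.003],"twist":[0,0,0]},{"claw":0,"delta_pos":[0,0,0.003],"twist":[0,0,0]},{"claw":0,"delta_pos":[0,0,0.003],"twist":[0,0,0]}]'

```text
t: 19.12
tool_pos: [0.6804, -0.1042, 0.1251]
ee_rot: [0.897, 0.443, 0.003, 0.001]
force: [-1.5, 0.4, 7.4]
gripper_width: -0.0003
```

Emit:
drive_tool --deltas '[{"claw":0,"delta_pos":[-0.0005,-0.001,0.003],"twist":[0.003,-0.002,0]},{"claw":0,"delta_pos":[0,0,0.003],"twist":[0,0,0]}]'

```text
t: 19.28
tool_pos: [0.6806, -0.1042, 0.1222]
ee_rot: [0.897, 0.443, 0.002, 0.001]
force: [-2.2, 0.2, 9.6]
gripper_width: 0.0002
```

Emit:
drive_tool --deltas '[{"claw":0,"delta_pos":[0,0,0.003],"twist":[0,0,0]},{"claw":0,"delta_pos":[0,0,0.003],"twist":[0,0,0]}]'

```text
t: 19.45
tool_pos: [0.6814, -0.1042, 0.1205]
ee_rot: [0.897, 0.443, 0.003, 0.003]
force: [-4.6, 0.7, 14.1]
gripper_width: -0.0
```

Emit:
drive_tool --deltas '[{"claw":0,"delta_pos":[-0.001,-0.001,0.0025],"twist":[0,0,0]}]'

```text
t: 19.53
tool_pos: [0.6806, -0.1044, 0.1202]
ee_rot: [0.897, 0.443, 0.004, 0.003]
force: [-1.2, 0.8, 8.4]
gripper_width: -0.0001
```

Emit:
drive_tool --deltas '[{"claw":0,"delta_pos":[0,0,-0.006],"twist":[0,0,0]},{"claw":0,"delta_pos":[0,0,-0.015],"twist":[0,0,0]},{"claw":0,"delta_pos":[0,0,-0.035],"twist":[0,0,0]},{"claw":0,"delta_pos":[0,0,-0.035],"twist":[0,0,0]},{"claw":0,"delta_pos":[0,0,-0.035],"twist":[0,0,0]},{"claw":0,"delta_pos":[0,0,-0.01],"twist":[0,0,0]}]'

```text
t: 20.03
tool_pos: [0.676, -0.1034, 0.256]
ee_rot: [0.897, 0.443, -0.001, -0.001]
force: [1.0, 0.3, 0.8]
gripper_width: -0.0
```

Run:
```python
from bench import arm
from h import *
print(arm.get_obs()["tool_pos"])
r=arm.read_camera("scene");cv2.imwrite("pics/s7.png",cv2.resize(r["image"][180:290,220:370,::-1],None,fx=5,fy=5,interpolation=cv2.INTER_CUBIC));np.savez("pics/s7.npz",**r)
r=arm.read_camera("top");im=r["image"].astype(int);np.savez("pics/top7.npz",**r)
m=(np.abs(im-[173,172,167]).max(2)<16).astype(np.uint8)
n,l,st,_=cv2.connectedComponentsWithStats(m,connectivity=4)
for i in range(1,n):
    if 150<st[i,4]<600 and 130<st[i,1]<200:
        P=np.argwhere(l==i)[:,::-1];print(st[i],[ (ray(r,P.mean(0),z)*1000).round() for z in(.12,.145)])
```

```text
[ 0.67596314 -0.10343546  0.2559817 ]
[353 145  19  18 255] [array([ 679., -104.,  120.]), array([ 673., -102.,  145.])]
[270 155  28  28 430] [array([645.,  98., 120.]), array([640.,  97., 145.])]
```

View pics/s7.png

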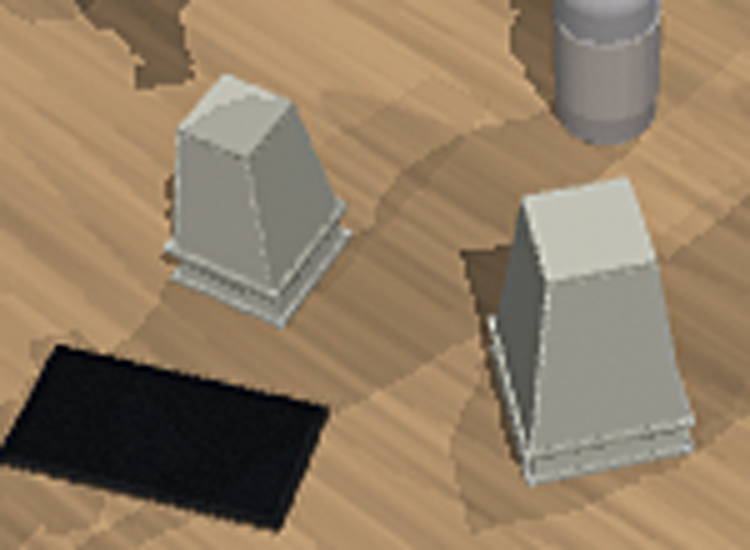

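Both pots are nested and level. About 24–27 mm is left under the small pot's rim and about 26.5 mm under the big one's. The bases haven't moved, the phone and gel are undisturbed, and the arm is clear. I'll hand in.

```bash
python3 -c "
from bench import arm
print(arm.hand_in())"
```

```text
the job is handed in; nothing more can be done
None
```

I handed the job in at about 20 s of the 72 s. Both loose pots were set over their own standing pots and let go, then each was pressed down with the shut fingers on its closed top.

- **Loose seating:** before any pressing, the scene picture put both rims at about 40–44 mm.
- **Final rim heights:** the last pictures show about 26.5 mm left under the big pot. The small pot reads 24, 24.6 and 27 mm at three corners, which could be a slight tilt or just pixel error.
- **Pressing force:** the wrist read up to 10.5 N on the big pot and briefly 14 N on the small one. That is above the roughly 7 N expected at 25 mm, but nothing suggests a jam.
- **Everything else:** the nested pots sit within about 1–2 mm of where the standing pots were first measured. The phone and bottle look unmoved in the last picture. I last saw the cup after both pots were placed, and the jar when the small pot was lifted. I did not look at either again, or at the blue look-alikes, before handing in.

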